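# Find the loaded grinding jar by its weight and couple it to the mill drive

## Robot

A 7-joint arm with a two-finger parallel gripper is mounted at the origin on a cart in front of the work surface, level with it; the furniture and walls round the work are solid. World frame = base frame: x ahead of the robot, y to its left, z up, the work surface at z = 0. Lengths are in m, angles in rad, forces in N, time in s.
With the tool pointing down it reaches from about 0.4 to 0.875 m from the base axis. Payload 6.5 kg.
Tool frame: the origin (TCP) lies midway between the tips of the shut fingers; the grasp point (between the pads) lies 19 mm behind it; z points along the fingers, y is the line along which they close (so a half turn about z gives the same grasp; the last joint's range is limited). The gripper opens to 85 mm and grips with 20 to 120 N. Pads are 22 mm wide; open, the fingers measure 114 mm over their backs; the gripper's body (76 mm by 85 mm) begins 54 mm behind the grasp point. The pads swing forward as they close: fully open they stand 13 mm farther back than shut.
Start: joints at [-1.175, 0.536, -0.004, 1.538, 0.003, 1.067, -0.071], TCP at [0.29, 0.582, 0.231] pointing down, gripper open.
Joint ranges: [-2.7, 2.7], [-0.37, 2.16], [-1.27, 1.26], [0.24, 2.4], [-1.31, 4.45], [0.19, 1.91], [-2.76, 2.76]. Speed limits (rad/s): [2.39, 2.39, 3.14, 3.14, 3.14, 3.14, 3.14].

## Interface

Orientations are given as a unit quaternion [x, y, z, w].
In Python, from workcell import readout, get_image, job gives the robot as it stands.
- The arm moves only by the tool jog_arm, never from a script. Its argument "motion" is a list that holds one entry, the list of rows, each a list of 7 numbers: the opening, from -1 (shut) to 1 (fully open), then the shift along the tool's x, y, z in fractions of the full range, 1 being 100 cm, then the turn, a rotation vector about the tool's x, y, z in fractions of the full range, 1 being pi rad. A call has 1 to 12 rows; each row is the pose to reach, as a shift and turn from the pose commanded when the call began, along the tool's axes at that moment; what a row does not reach only later rows make up. A row lasts 1/10 s, in which the tool goes at most 50 mm and 8.59 degrees, less where a joint would pass 70% of its speed; a pose out of reach is approached as far as the arm can. A call with a gripper value outside its range is refused whole. The fingers move at their own pace and stop on an object; "grip_force" is the grip in N (left out, the last holds). Time passes only in rows, so rows that repeat a pose let the fingers close. It gives the time, the measured TCP pose, the force, the opening and the grip force at its end, in the units of the state.
- readout.sense(): the state, without advancing time (a new reading comes with each control period).
- get_image(name): name is "scene" or "top" or "wrist"; returns a dict with "image" (400x640x3 uint8, red, green, blue), "fx", "fy", "cx", "cy" (pixels), "extrinsics" (4x4, takes a point from camera to world coordinates). Camera axes: x right, y down, z forward; pixel columns grow to the right and rows downward; lengths in m; the calibration is good to about 2 mm. A picture is of the moment at which its call begins. There is no depth.
- job.hand_in(): hands the job in; it is judged then, once.
The state is a dict: "time": time; "joints": joint angles; "joint_velocities": joint speeds; "joint_torque": joint torques, N m; "position": TCP position; "ee_rot": TCP orientation; "contact_force": force on the tool from outside, world axes, zero at the start; "torque": the same for the moment, N m; "width": finger opening in m; "gripper_force": force on a finger pad.
Only numpy, scipy, OpenCV 4.12 (cv2) and the standard library are available. Lean on these libraries where they do the work, as an engineer would, in place of code of your own. Each camera call takes 0.05 s, during which the arm holds its last target. There are 200 camera calls.

## Task

The two closed grinding jars on the mat look alike, but one is loaded and clearly heavier: lift the left one clear of the mat by its grip bar and set it back, then lift the right one clear, and feel which is heavier. Fit the heavier jar upright into the round socket on top of the mill and, pressing only lightly, turn it until its slotted foot drops over the drive cross inside and it sits fully home; never force it. Leave the lighter jar standing upright on the mat, let go, and do not disturb the small sample jar or the glass flask.

Things in the scene. Friction and masses are not known exactly. Their poses are not given: they have to be found in the camera images.
- jar_left: closed jar, the left one of two lookalikes on the mat (left: greater y); 0.25 to 0.75 kg, the two about 0.4 kg apart. Origin: centre of the underside, z up. White porcelain foot 54 dia from z 0 to 13, body 60 dia to 70, dark lid 64 dia to 84, grip bar on the lid to 112. Underside: two crossed slots, 11.5 wide and 9.5 deep, along the jar's x and y (repeating each quarter turn)
- jar_right: closed jar, the right one of two lookalikes on the mat (left: greater y); 0.25 to 0.75 kg, the two about 0.4 kg apart. Origin: centre of the underside, z up. White porcelain foot 54 dia from z 0 to 13, body 60 dia to 70, dark lid 64 dia to 84, grip bar on the lid to 112. Underside: two crossed slots, 11.5 wide and 9.5 deep, along the jar's x and y (repeating each quarter turn)
- jar_left_grip (a point): centre of the black plastic grip bar on the left jar's lid, 98 above the jar's origin, axes as the jar's: bar 50 long (x), 14 wide (y), from 14 below this point (lid top) to 14 above it; grip it across its width (y)
- jar_right_grip (a point): centre of the black plastic grip bar on the right jar's lid, 98 above the jar's origin, axes as the jar's: bar 50 long (x), 14 wide (y), from 14 below this point (lid top) to 14 above it; grip it across its width (y)
- mat: flat black ribbed rubber mat, 120 (x) by 230 (y) by 4 thick, fixed; origin at the centre of its underside, x across, y along. The jars stand on it about 116 apart along its y.
- mill: bench mill drive base, fixed: grey and white housing 160 (x) by 150 (y) by 85 high, control panel on its front (-x) face, cord at the back; origin at the centre of its underside.
- mill_seat (a point): centre of the socket's flat rubber floor, 85 above the bench, z up. In it the drive cross: two round-topped bars 35 long, 6 wide, 8 high, at any angle (not measured), 0.25 N m to turn; it gives 3 mm down on a spring, at 5 to 12.5 N. A jar out of line rests on it, 8 (pressed 5) above the floor; in line within about 0.1 rad it goes down to the floor. Over 40 N between jar and mill damages it
- mill_rim (a point): centre of the socket's mouth, 16.5 above its floor: a steel ring, bore 57 dia up to 12 above the floor, then flaring to 63 dia at the mouth; 74 dia outside
- sample_jar: small sample jar with a pale screw lid, 42 dia, 62 high, loose bystander; origin at the centre of its underside.
- flask_2: conical glass flask, 71 dia, 121 high, loose bystander; origin at the centre of its underside.

How it is judged:
On the way, in this order (a step that is already met when the one before it is completed fails the run):
1. the left jar is held clear of the mat, the right one still standing on it (height (world z) of jar_left above 0.019 m and contact force between jar_left and mat below 0.05 N and contact force between the fingers and jar_left above 1 N and contact force between jar_right and mat above 1 N), for 0.3 s.
2. the right jar is held clear of the mat, the left one standing on it again (height (world z) of jar_right above 0.019 m and contact force between jar_right and mat below 0.05 N and contact force between the fingers and jar_right above 1 N and contact force between jar_left and mat above 1 N), for 0.3 s.
At the end, for the whole second after the job is handed in: The heavier jar stands upright (within 0.06 rad) in the mill's socket with its underside within 2.5 mm of the socket floor and within 4 mm of its axis, so it has dropped over the drive cross; the lighter jar (under 4.5 N of weight) stands upright on the mat; both are released and at rest (((z of jar_left in the frame of mill_seat between -0.003 and 0.0025 m and horizontal distance between jar_left and mill_seat below 0.004 m and angle between each of jar_left, jar_right's own z axis and vertical below 0.06 rad and contact force between jar_right and mat between 1.5 and 4.5 N and linear speed of each of jar_left, jar_right below 0.02 m/s) or (z of jar_right in the frame of mill_seat between -0.003 and 0.0025 m and horizontal distance between jar_right and mill_seat below 0.004 m and angle between each of jar_right, jar_left's own z axis and vertical below 0.06 rad and contact force between jar_left and mat between 1.5 and 4.5 N and linear speed of each of jar_right, jar_left below 0.02 m/s))); the robot touches nothing.
It fails at once if a jar is pressed on the mill with more than 40 N (contact force between any of jar_left, jar_right and mill above 40 N).
It fails at once if a jar is tipped far over (angle between any of jar_left, jar_right's own z axis and vertical above 0.7 rad).
It fails at once if the small sample jar or the glass flask is moved by more than 20 mm (distance of any of sample_jar, flask_2 from where it was at the start of the episode above 0.02 m).
It also fails if it takes over 72 s, if anything falls off the work surface, if the arm or the gripper's body presses on something with over 40 N, if the wrist force passes 120 N, or if a joint passes its speed limit or range.

## Working session

There is one attempt and no reset: what is moved stays moved. The work goes in short steps, Python scripts to look and compute and a tool call to move; the robot and the scene stay as the last step left them, time stands still between calls to the robot, and variables do not carry over. Pictures are saved under pics/ and viewed, at most 10 in all, crops included, and the job is handed in when it is done.

Besides the shell and the picture viewer there is one more tool, called as name(argument=value, ...), one argument or row to a line, values as JSON. jog_arm: Moves the arm, as the interface text tells. Its arguments: {"type":"object","properties":{"motion":{"type":"array"},"grip_force":{"type":"number"}},"required":["motion"]}

```bash
mkdir -p pics; cat > h.py <<'E'
import numpy as np, cv2
from workcell import readout, get_image, job
def snap(n,f):
    d=get_image(n); cv2.imwrite('pics/'+f,d['image'][:,:,::-1]); np.savez('pics/'+f[:-4]+'.npz',**d); return d
def pix2w(d,u,v,z):
    E=np.array(d['extrinsics']); r=E[:3,:3]@np.array([(u-d['cx'])/d['fx'],(v-d['cy'])/d['fy'],1]); o=E[:3,3]
    return o+r*(z-o[2])/r[2]
def w2pix(d,p):
    E=np.array(d['extrinsics']); c=E[:3,:3].T@(np.array(p)-E[:3,3]); return [d['cx']+d['fx']*c[0]/c[2], d['cy']+d['fy']*c[1]/c[2]]
E
python3 - <<'E'
from h import *
for n in ['top','scene']:
    d=snap(n,n+'1.png'); print(n,d['fx'],d['cx'],d['cy'],np.round(d['extrinsics'],3).tolist())
s=readout.sense(); print({k:np.round(v,3).tolist() for k,v in s.items()})
E
```

```text
top 490.23477882128515 319.333832148065 200.751391478185 [[0.007, -0.984, 0.18, 0.396], [-1.0, -0.007, 0.002, 0.154], [-0.001, -0.18, -0.984, 0.942], [0.0, 0.0, 0.0, 1.0]]
scene 388.4624223591126 311.48843196660215 203.82703715310655 [[0.742, -0.278, 0.61, 0.023], [-0.671, -0.304, 0.677, -0.431], [-0.003, -0.911, -0.412, 0.435], [0.0, 0.0, 0.0, 1.0]]
{'time': 0.1, 'joints': [-1.175, 0.537, -0.004, 1.539, 0.003, 1.067, -0.071], 'joint_velocities': [-0.001, -0.001, 0.002, -0.002, -0.0, -0.001, -0.002], 'joint_torque': [0.002, -58.456, 1.052, -25.978, 0.013, 0.005, 0.0], 'position': [0.289, 0.581, 0.23], 'ee_rot': [0.229, 0.973, -0.001, -0.0], 'contact_force': [-0.31, 0.332, -0.36], 'torque': [0.039, -0.062, -0.016], 'gripper_force': 0.0, 'width': 0.086}
```

View pics/top1.png

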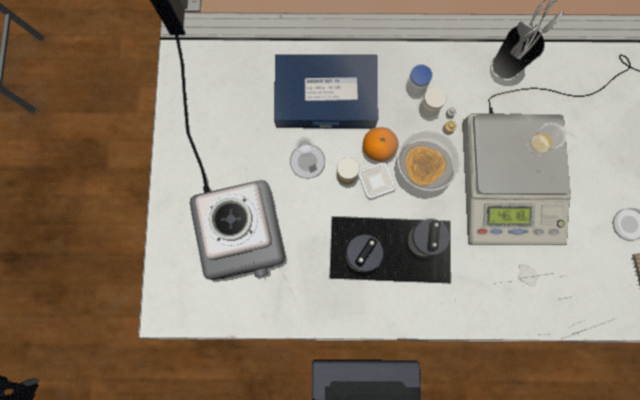

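View pics/scene1.png

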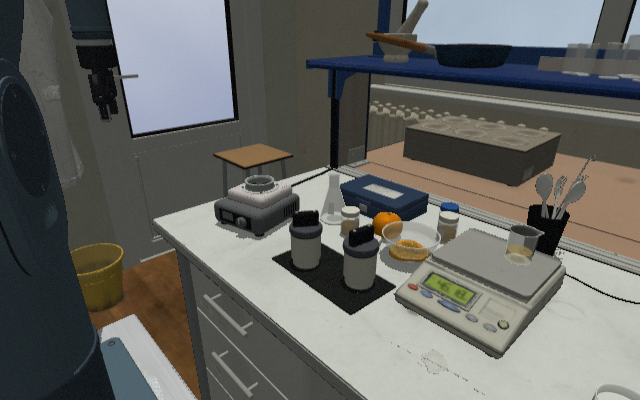

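The top view shows the mill at about (235,228), the left jar's bar at about (366,251) and the right jar's bar at about (433,236). The flask is at (308,158) and a small jar is at (348,170). I'll enlarge crops of the jars and the mill.

```bash
python3 - <<'E'
from h import *
im=cv2.imread('pics/top1.png')
a=cv2.resize(im[205:290,325:455],None,fx=6,fy=6,interpolation=cv2.INTER_CUBIC)[:,:780]
b=cv2.resize(im[185:250,190:280],None,fx=6,fy=6,interpolation=cv2.INTER_CUBIC)
cv2.imwrite('pics/cropA.png',a); cv2.imwrite('pics/cropB.png',b)
E
```

```text
(no output)
```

View pics/cropA.png

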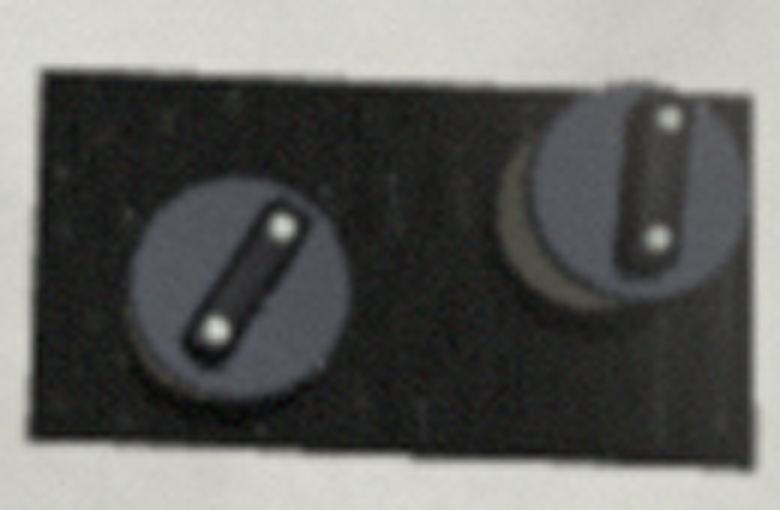

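View pics/cropB.png

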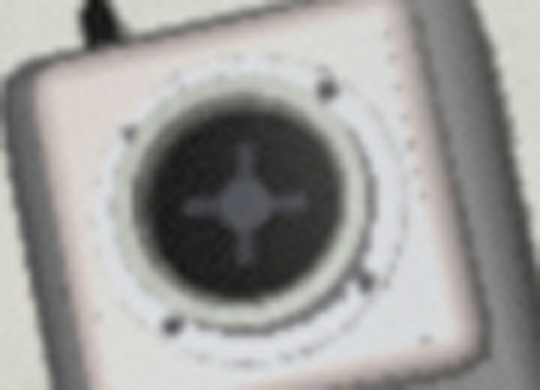

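The left bar's rivets are at crop (283,227) and (217,329), the right bar's at (669,118) and (657,237). In the mill crop the cross centre is at (244,204), with arm ends at (245,145), (243,262), (183,208) and (305,201).

```bash
python3 - <<'E'
from h import *
d=dict(np.load('pics/top1.npz'))
def P(ox,oy,c,z): return pix2w(d,ox+(c[0]+.5)/6-.5,oy+(c[1]+.5)/6-.5,z)[:2]
for n,a,b in [('L',(283,227),(217,329)),('R',(669,118),(657,237))]:
    p,q=P(325,205,a,.116),P(325,205,b,.116); v=p-q
    print(n,np.round((p+q)/2,4),np.linalg.norm(v),'barang',np.arctan2(v[1],v[0]))
print('seat',P(190,185,(244,204),.093))
for a,b in [((245,145),(243,262)),((305,201),(183,208))]:
    v=P(190,185,a,.093)-P(190,185,b,.093); print(np.linalg.norm(v),np.arctan2(v[1],v[0]))
# rim extents by colour: ring outer x 115-372? y 75-330
print('rim',[P(190,185,c,.1015) for c in [(244,200),(115,200),(372,200),(244,75),(244,330)]])
for c in [(43,70),(752,95),(30,440),(752,468)]: print('mat',P(325,205,c,.004))
for n,u,v,z in [('flaskbase',307,160,.0),('sj',347,170,.062)]: print(n,pix2w(d,u,v,z))
from scipy.spatial.transform import Rotation as R
s=readout.sense(); print(R.from_quat(s['ee_rot']).as_matrix().round(3), s['position'])
# scene-view check
e=dict(np.load('pics/scene1.npz'))
for p in [(.5,.1,.116)]: pass
E
```

```text
L [0.462  0.0767] 0.034245013745607525 barang -0.580208054045445
R [ 0.4911 -0.04  ] 0.034009452613743114 barang -0.1348568991707268
seat [0.51858566 0.31170595]
0.03443765402651935 0.022821539217418054
0.0355482035952376 -1.5058884670190797
rim [array([0.51852492, 0.310176  ]), array([0.51826694, 0.34740653]), array([0.51878089, 0.27323696]), array([0.55523379, 0.3116356 ]), array([0.48094439, 0.30868175])]
mat [0.53733722 0.13215372]
mat [ 0.53078966 -0.09588394]
mat [0.41951288 0.13595343]
mat [ 0.41241182 -0.09105043]
flaskbase [0.65033116 0.1814136  0.        ]
sj [0.6150545 0.1056046 0.062    ]
[[-0.895  0.445 -0.001]
 [ 0.445  0.895 -0.002]
 [-0.    -0.002 -1.   ]] [0.28933905 0.58138151 0.23046795]
```

Careful with the scale: shifts go in shares of 100 cm and turns go in shares of pi rad. That gives: -37.9 cm is -0.379, -37.5 cm is -0.375, 0.12 rad is 0.0382.

jog_arm(
  motion=[
    [[0,-0.035,-0.035,0,0,0,0.0159],[0,-0.07,-0.07,0,0,0,0.0382],[0,-0.105,-0.105,0,0,0,0.0382],[0,-0.14,-0.14,0,0,0,0.0382],[0,-0.175,-0.175,0,0,0,0.0382],[0,-0.21,-0.21,0,0,0,0.0382],[0,-0.245,-0.245,0,0,0,0.0382],[0,-0.28,-0.28,0,0,0,0.0382],[0,-0.315,-0.315,0,0,0,0.0382],[0,-0.35,-0.35,0.02,0,0,0.0382],[0,-0.379,-0.375,0.05,0,0,0.0382],[0,-0.379,-0.375,0.05,0,0,0.0382]],
  ],
  grip_force=60,
)

```text
time: 1.3
position: [0.4609, 0.071, 0.1786]
ee_rot: [0.291, 0.957, -0.003, -0.001]
contact_force: [-0.7, 0.1, -0.4]
width: 0.0426
gripper_force: 0.0
```

```bash
cat >> h.py <<'E'
from scipy.spatial.transform import Rotation as R
def st():
    s=readout.sense(); M=R.from_quat(s['ee_rot']).as_matrix(); a=np.arctan2(M[1,0],M[0,0])
    print('t',round(s['time'],2),'p',np.round(s['position'],4),'xang',round(a,4),'tilt',np.round(M[:2,2],4),'F',np.round(s['contact_force'],2),'T',np.round(s['torque'],3),'w',round(s['width'],4),'gf',round(s['gripper_force'],1),'j',np.round(s['joints'],2)); return s,M,a
def to(p,ang):
    s,M,a=st(); d=(ang-a+np.pi/2)%np.pi-np.pi/2
    print('tool cm',np.round(M.T@(np.array(p)-s['position'])*100,2),'turnz',round(-d,3))
E
python3 - <<'E'
from h import *
to((.462,.0767,.091),-.580)
d=snap('wrist','w1.png')
for p in [(.462,.0767,.116)]: print(w2pix(d,p))
E
```

```text
t 1.3 p [0.4609 0.071  0.1786] xang 2.5516 tilt [-0.0042 -0.004 ] F [-0.67  0.13 -0.43] T [-0.001  0.012 -0.042] w 0.0426 gf 0.0 j [-0.45  0.31  0.23  2.06 -0.09  0.79  0.82]
tool cm [0.22 0.58 8.75] turnz -0.01
[np.float64(326.01877481062047), np.float64(210.17786845038125)]
```

View pics/w1.png

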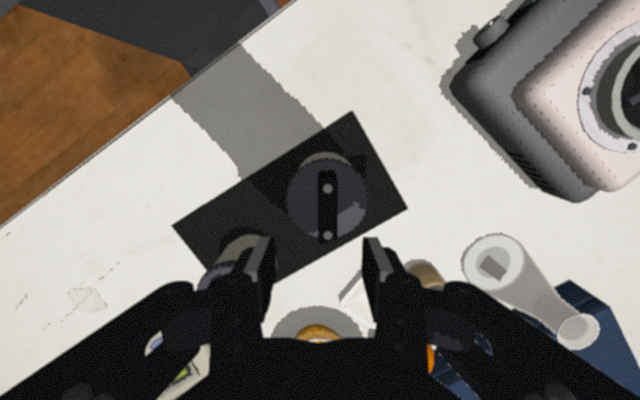

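The rivets are at (327,189) and (327,236). Their midpoint is within 2 px of the predicted position, and the bar is square to the pads. The arm is still settling onto its commanded pose, so I'll go straight down.

To row units: 5 cm is 0.05, 4 cm is 0.04.

jog_arm(
  motion=[
    [[0,0,0,0.02,0,0,0],[0,0,0,0.04,0,0,0],[0,0,0,0.05,0,0,0],[0,0,0,0.05,0,0,0]],
  ],
)

```text
time: 1.75
position: [0.4608, 0.0781, 0.1305]
ee_rot: [0.286, 0.958, -0.0, -0.001]
contact_force: [0.7, 0.4, 0.6]
width: 0.0428
gripper_force: 0.0
```

```bash
python3 - <<'E'
from h import *
to((.462,.0767,.091),-.580)
E
```

```text
t 1.75 p [0.4608 0.0781 0.1305] xang 2.5613 tilt [-0.0023 -0.0003] F [0.71 0.43 0.61] T [0.012 0.018 0.04 ] w 0.0428 gf 0.0 j [-0.44  0.39  0.21  2.1  -0.13  0.67  0.85]
tool cm [-0.18 -0.05  3.95] turnz -0.0
```

Down another 3.9 cm, close, and pause to read the force baseline.

To row units: 3.9 cm is 0.039, 3.5 cm is 0.035.

jog_arm(
  motion=[
    [[0,-0.001,0,0.02,0,0,0],[0,-0.001,0,0.035,0,0,0],[0,-0.001,0,0.039,0,0,0],[0,-0.001,0,0.039,0,0,0],[-1,-0.001,0,0.039,0,0,0],[-1,-0.001,0,0.039,0,0,0],[-1,-0.001,0,0.039,0,0,0],[-1,-0.001,0,0.039,0,0,0],[-1,-0.001,0,0.039,0,0,0]],
  ],
)

```text
time: 2.65
position: [0.4633, 0.0769, 0.0933]
ee_rot: [0.287, 0.958, 0.0, 0.001]
contact_force: [-1.1, 0.0, 4.7]
width: 0.013
gripper_force: 59.0
```

```bash
python3 - <<'E'
from h import *
to((.462,.0767,.091),-.580)
E
```

```text
t 2.65 p [0.4633 0.0769 0.0933] xang 2.5598 tilt [0.0014 0.0005] F [-1.13  0.02  4.71] T [-0.088  0.257  0.033] w 0.013 gf 59.0 j [-0.41  0.46  0.19  2.11 -0.15  0.58  0.87]
tool cm [ 0.1  -0.09  0.23] turnz -0.002
```

To row units: -3 cm is -0.03, -2 cm is -0.02.

jog_arm(
  motion=[
    [[-1,0,0,-0.01,0,0,0],[-1,0,0,-0.02,0,0,0],[-1,0,0,-0.03,0,0,0],[-1,0,0,-0.03,0,0,0],[-1,0,0,-0.03,0,0,0],[-1,0,0,-0.03,0,0,0],[-1,0,0,-0.03,0,0,0],[-1,0,0,-0.03,0,0,0],[-1,0,0,-0.03,0,0,0],[-1,0,0,-0.03,0,0,0]],
  ],
)

```text
time: 3.65
position: [0.4626, 0.0767, 0.1222]
ee_rot: [0.287, 0.958, -0.0, -0.0]
contact_force: [-0.8, 0.6, -2.4]
width: 0.013
gripper_force: 58.9
```

```bash
python3 - <<'E'
from h import *
for i in range(5):
    st(); get_image('wrist')
E
```

```text
t 3.65 p [0.4626 0.0767 0.1222] xang 2.5597 tilt [-0.0002 -0.0001] F [-0.78  0.6  -2.45] T [-0.01  -0.016  0.005] w 0.013 gf 58.9 j [-0.43  0.41  0.21  2.1  -0.13  0.65  0.86]
t 3.7 p [0.4626 0.0767 0.1222] xang 2.5597 tilt [-0.0002 -0.0001] F [-0.82 -0.3  -2.52] T [-0.039  0.016 -0.009] w 0.013 gf 58.9 j [-0.43  0.41  0.21  2.1  -0.13  0.65  0.86]
t 3.75 p [0.4626 0.0768 0.1222] xang 2.5599 tilt [-0.0002 -0.0001] F [-0.44 -0.29 -2.82] T [ 0.024 -0.052  0.004] w 0.0126 gf 58.9 j [-0.43  0.41  0.21  2.1  -0.13  0.65  0.86]
t 3.8 p [0.4627 0.0768 0.1223] xang 2.5599 tilt [-0. -0.] F [ 0.47  0.5  -1.63] T [ 0.025  0.047 -0.015] w 0.0128 gf 58.9 j [-0.43  0.41  0.21  2.1  -0.13  0.65  0.86]
t 3.85 p [0.4627 0.0768 0.1223] xang 2.5599 tilt [-0. -0.] F [-0.25  0.52 -2.6 ] T [-0.057  0.013  0.026] w 0.0127 gf 58.9 j [-0.43  0.41  0.21  2.1  -0.13  0.65  0.86]
```

About 2.5 N, so the left jar is the light one. Setting it back.

To row units: -6 cm is -0.06, 2.9 cm is 0.029.

jog_arm(
  motion=[
    [[-1,0,0,0.015,0,0,0],[-1,0,0,0.026,0,0,0],[-1,0,0,0.029,0,0,0],[-1,0,0,0.029,0,0,0],[0,0,0,0.029,0,0,0],[0,0,0,0.029,0,0,0],[0,0,0,0.029,0,0,0],[0,0,0,0.01,0,0,0],[0,0,0,-0.03,0,0,0],[0,0,0,-0.06,0,0,0],[0,0,0,-0.06,0,0,0],[0,0,0,-0.06,0,0,0]],
  ],
)

```text
time: 5.1
position: [0.463, 0.077, 0.1827]
ee_rot: [0.287, 0.958, 0.001, 0.001]
contact_force: [0.3, 0.3, -0.8]
width: 0.0428
gripper_force: 0.0
```

```bash
python3 - <<'E'
from h import *
to((.4911,-.040,.18),-.135)
E
```

```text
t 5.1 p [0.463  0.077  0.1827] xang 2.56 tilt [0.0014 0.0006] F [ 0.3   0.34 -0.84] T [0.026 0.028 0.034] w 0.0428 gf 0.0 j [-0.46  0.3   0.23  2.06 -0.1   0.79  0.82]
tool cm [-8.77 -8.23  0.26] turnz -0.447
```

To row units: -8.8 cm is -0.088, -8.2 cm is -0.082, -0.447 rad is -0.1423.

jog_arm(
  motion=[
    [[0,-0.03,-0.03,0,0,0,-0.0446],[0,-0.06,-0.06,0.002,0,0,-0.0891],[0,-0.088,-0.082,0.002,0,0,-0.1337],[0,-0.088,-0.082,0.002,0,0,-0.1423],[0,-0.088,-0.082,0.002,0,0,-0.1423],[0,-0.088,-0.082,0.002,0,0,-0.1423],[0,-0.088,-0.082,0.002,0,0,-0.1423]],
  ],
)

```text
time: 5.8
position: [0.4906, -0.0386, 0.1798]
ee_rot: [0.067, 0.998, 0.0, -0.001]
contact_force: [-0.4, 2.1, -0.4]
width: 0.0424
gripper_force: 0.0
```

```bash
python3 - <<'E'
from h import *
to((.4911,-.040,.0915),-.135)
d=snap('wrist','w2.png'); print(w2pix(d,(.4911,-.04,.116)))
E
```

```text
t 5.8 p [ 0.4906 -0.0386  0.1798] xang 3.0081 tilt [-0.0012  0.0004] F [-0.37  2.12 -0.38] T [-0.013 -0.052 -0.001] w 0.0424 gf 0.0 j [-0.17  0.34  0.19  2.   -0.09  0.8   1.51]
tool cm [-0.08 -0.14  8.83] turnz 0.002
[np.float64(315.6516170344946), np.float64(213.40933412404706)]
```

View pics/w2.png

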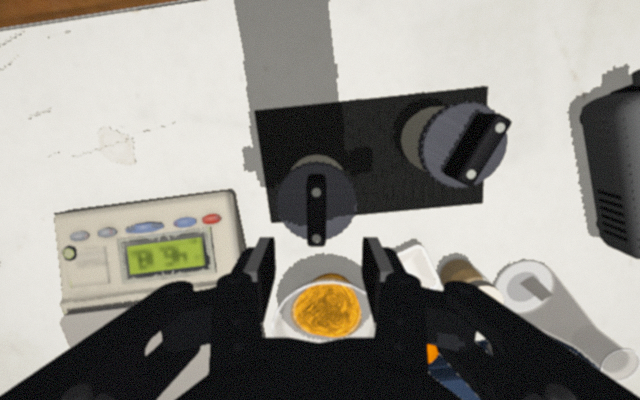

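The rivets are at (316,191) and (317,240), which matches the prediction. The left jar is standing upright. Descend and grip.

To row units: 8.8 cm is 0.088, 8 cm is 0.08.

jog_arm(
  motion=[
    [[0,-0.001,0,0.03,0,0,0],[0,-0.001,0,0.06,0,0,0],[0,-0.001,0,0.08,0,0,0],[0,-0.001,0,0.088,0,0,0],[0,-0.001,0,0.088,0,0,0],[0,-0.001,0,0.088,0,0,0],[-1,-0.001,0,0.088,0,0,0],[-1,-0.001,0,0.088,0,0,0],[-1,-0.001,0,0.088,0,0,0],[-1,-0.001,0,0.088,0,0,0],[-1,-0.001,0,0.088,0,0,0]],
  ],
  grip_force=80,
)

```text
time: 6.95
position: [0.4929, -0.0404, 0.0934]
ee_rot: [0.067, 0.998, 0.0, 0.001]
contact_force: [-0.9, -1.3, 5.9]
width: 0.0124
gripper_force: 78.5
```

```bash
python3 - <<'E'
from h import *
st()
E
```

```text
t 6.95 p [ 0.4929 -0.0404  0.0934] xang 3.0067 tilt [ 0.0018 -0.0001] F [-0.87 -1.31  5.87] T [-0.06   0.295 -0.005] w 0.0124 gf 78.5 j [-0.14  0.49  0.16  2.05 -0.13  0.61  1.55]
```

To row units: -3 cm is -0.03, -2 cm is -0.02.

jog_arm(
  motion=[
    [[-1,0,0,-0.01,0,0,0],[-1,0,0,-0.02,0,0,0],[-1,0,0,-0.03,0,0,0],[-1,0,0,-0.03,0,0,0],[-1,0,0,-0.03,0,0,0],[-1,0,0,-0.03,0,0,0],[-1,0,0,-0.03,0,0,0],[-1,0,0,-0.03,0,0,0],[-1,0,0,-0.03,0,0,0],[-1,0,0,-0.03,0,0,0]],
  ],
)

```text
time: 7.95
position: [0.4921, -0.0402, 0.1222]
ee_rot: [0.067, 0.998, -0.0, -0.0]
contact_force: [0.5, -0.5, -7.1]
width: 0.0123
gripper_force: 78.8
```

```bash
python3 - <<'E'
from h import *
for i in range(3):
    st(); get_image('wrist')
E
```

```text
t 7.95 p [ 0.4921 -0.0402  0.1222] xang 3.0068 tilt [-0.0002 -0.    ] F [ 0.54 -0.55 -7.06] T [-0.047 -0.046 -0.033] w 0.0123 gf 78.8 j [-0.15  0.44  0.17  2.04 -0.12  0.67  1.54]
t 8.0 p [ 0.4921 -0.0402  0.1222] xang 3.0068 tilt [-0.0001 -0.    ] F [-0.81 -0.75 -6.66] T [-0.049 -0.036  0.029] w 0.0128 gf 78.8 j [-0.15  0.44  0.17  2.04 -0.12  0.67  1.54]
t 8.05 p [ 0.4921 -0.0402  0.1222] xang 3.0069 tilt [-0.0001 -0.    ] F [-0.04 -0.42 -6.28] T [-0.008 -0.012 -0.036] w 0.0122 gf 78.8 j [-0.15  0.44  0.17  2.04 -0.12  0.67  1.54]
```

The right jar is the heavy one at about 6.7 N. Raise it first, then carry it to the mill.

To row units: -12.5 cm is -0.125, -11 cm is -0.11.

jog_arm(
  motion=[
    [[-1,0,0,-0.03,0,0,0],[-1,0,0,-0.07,0,0,0],[-1,0,0,-0.11,0,0,0],[-1,0,0,-0.125,0,0,0],[-1,0,0,-0.125,0,0,0]],
  ],
)

```text
time: 8.6
position: [0.4938, -0.0403, 0.2498]
ee_rot: [0.067, 0.998, 0.0, 0.003]
contact_force: [0.8, 0.3, -7.9]
width: 0.0124
gripper_force: 80.3
```

```bash
python3 - <<'E'
from h import *
to((.5185,.311,.235),.044)
E
```

```text
t 8.6 p [ 0.4938 -0.0403  0.2498] xang 3.0066 tilt [0.0055 0.0004] F [ 0.81  0.34 -7.95] T [ 0.021 -0.059 -0.022] w 0.0124 gf 80.3 j [-0.19  0.25  0.21  1.93 -0.06  0.96  1.49]
tool cm [ 2.29 35.14  1.5 ] turnz -0.179
```

To row units: 35.1 cm is 0.351, 1.5 cm is 0.015, -0.179 rad is -0.057.

jog_arm(
  motion=[
    [[-1,0,0.03,0,0,0,-0.0159],[-1,0,0.07,0,0,0,-0.0318],[-1,0,0.11,0,0,0,-0.057],[-1,0.005,0.15,0,0,0,-0.057],[-1,0.01,0.19,0,0,0,-0.057],[-1,0.015,0.23,0.005,0,0,-0.057],[-1,0.023,0.27,0.01,0,0,-0.057],[-1,0.023,0.31,0.015,0,0,-0.057],[-1,0.023,0.34,0.015,0,0,-0.057],[-1,0.023,0.351,0.015,0,0,-0.057],[-1,0.023,0.351,0.015,0,0,-0.057],[-1,0.023,0.351,0.015,0,0,-0.057]],
  ],
)

```text
time: 9.8
position: [0.516, 0.3088, 0.2308]
ee_rot: [-0.022, 1.0, -0.001, -0.001]
contact_force: [0.0, -0.0, -6.6]
width: 0.0127
gripper_force: 80.4
```

jog_arm(
  motion=[
    [[-1,0,0,0,0,0,0],[-1,0,0,0,0,0,0]],
  ],
)

```text
time: 10.0
position: [0.5167, 0.309, 0.2322]
ee_rot: [-0.021, 1.0, -0.0, -0.0]
contact_force: [0.3, 0.5, -6.8]
width: 0.0124
gripper_force: 80.4
```

```bash
python3 - <<'E'
from h import *
s,M,a=st()
to((.5185,.311,.201),.044)
d=snap('scene','s2.png'); im=cv2.imread('pics/s2.png')
zb=s['position'][2]-.0893; print('zb',zb,w2pix(d,(.5185,.311,.1015)),w2pix(d,(s['position'][0],s['position'][1],zb)))
u,v=map(int,w2pix(d,(.5185,.311,.12)))
c=im[v-60:v+60,u-75:u+75]; cv2.imwrite('pics/s2c.png',cv2.resize(c,None,fx=5,fy=5,interpolation=cv2.INTER_CUBIC)); print('orig',u-75,v-60)
E
```

```text
t 10.0 p [0.5167 0.309  0.2322] xang -3.0994 tilt [-0.0002 -0.0009] F [ 0.3   0.47 -6.78] T [-0.009  0.004  0.064] w 0.0124 gf 80.4 j [-0.64  0.45  0.03  1.67 -0.02  1.02  1.01]
t 10.0 p [0.5167 0.309  0.2322] xang -3.0994 tilt [-0.0002 -0.0009] F [ 0.3   0.47 -6.78] T [-0.009  0.004  0.064] w 0.0124 gf 80.4 j [-0.64  0.45  0.03  1.67 -0.02  1.02  1.01]
tool cm [-0.18  0.2   3.12] turnz -0.002
zb 0.1428570382826403 [np.float64(258.2702935419238), np.float64(179.47108919772995)] [np.float64(257.1139833567727), np.float64(163.54958256435478)]
orig 182 112
```

View pics/s2c.png

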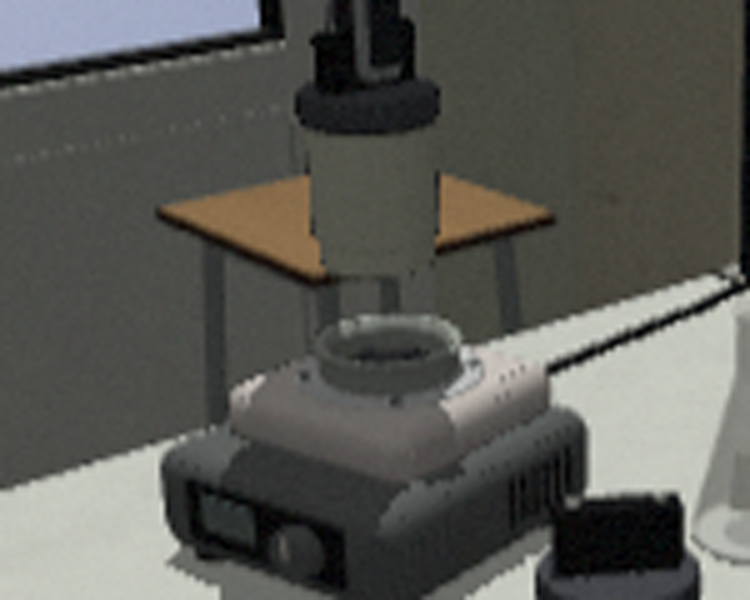

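In the scene crop the jar's body spans columns 312–438, centre at image column 257.0 as predicted. The rim spans 315–462, which puts it about 1.3 px right of the prediction, so I'll shift by roughly 0.7 mm in +x and −y. Lower to just above the mouth, then go in slowly.

To row units: 4.4 cm is 0.044, 4.1 cm is 0.041.

jog_arm(
  motion=[
    [[-1,-0.002,0.001,0.015,0,0,0],[-1,-0.002,0.001,0.03,0,0,0],[-1,-0.002,0.001,0.038,0,0,0],[-1,-0.002,0.001,0.038,0,0,0],[-1,-0.002,0.001,0.038,0,0,0],[-1,-0.002,0.001,0.041,0,0,0],[-1,-0.002,0.001,0.044,0,0,0],[-1,-0.002,0.001,0.044,0,0,0]],
  ],
)

```text
time: 10.85
position: [0.5184, 0.3117, 0.1881]
ee_rot: [-0.022, 1.0, -0.0, -0.0]
contact_force: [0.6, -0.3, -6.8]
width: 0.012
gripper_force: 80.4
```

```bash
python3 - <<'E'
from h import *
to((.519,.3103,.174),.044)
E
```

```text
t 10.85 p [0.5184 0.3117 0.1881] xang -3.0973 tilt [-0.     -0.0002] F [ 0.56 -0.32 -6.83] T [-0.003 -0.079  0.083] w 0.012 gf 80.4 j [-0.64  0.51  0.03  1.7  -0.02  0.93  1.01]
tool cm [-0.05 -0.14  1.41] turnz 0.0
```

To row units: 0.4 cm is 0.004, 0.3 cm is 0.003.

jog_arm(
  motion=[
    [[-1,0,-0.001,0.0015,0,0,0],[-1,0,-0.001,0.003,0,0,0],[-1,0,-0.001,0.004,0,0,0],[-1,0,-0.001,0.004,0,0,0]],
  ],
)

```text
time: 11.25
position: [0.519, 0.3108, 0.1844]
ee_rot: [-0.022, 1.0, 0.0, 0.0]
contact_force: [0.9, -0.3, -6.8]
width: 0.0127
gripper_force: 80.4
```

```bash
python3 - <<'E'
from h import *
st()
E
```

```text
t 11.25 p [0.519  0.3108 0.1844] xang -3.0975 tilt [0.0009 0.0003] F [ 0.93 -0.29 -6.76] T [ 0.069 -0.484  0.048] w 0.0127 gf 80.4 j [-0.64  0.51  0.03  1.71 -0.02  0.92  1.02]
```

To row units: 0.2 cm is 0.002, 0.1 cm is 0.001.

jog_arm(
  motion=[
    [[-1,0,0,0.001,0,0,0],[-1,0,0,0.002,0,0,0],[-1,0,0,0.002,0,0,0]],
  ],
)

```text
time: 11.55
position: [0.5188, 0.3109, 0.1824]
ee_rot: [-0.022, 1.0, 0.0, 0.0]
contact_force: [1.3, 0.3, -5.8]
width: 0.0124
gripper_force: 80.5
```

```bash
python3 - <<'E'
from h import *
st()
E
```

```text
t 11.55 p [0.5188 0.3109 0.1824] xang -3.0974 tilt [0.0007 0.0003] F [ 1.27  0.35 -5.76] T [ 0.091 -0.616 -0.037] w 0.0124 gf 80.5 j [-0.64  0.51  0.03  1.71 -0.02  0.92  1.02]
```

There's slight contact pushing the jar toward +x, so I'll yield that way and go on down.

To row units: 0.2 cm is 0.002, -0.1 cm is -0.001.

jog_arm(
  motion=[
    [[-1,-0.001,0,0,0,0,0],[-1,-0.001,0,0.001,0,0,0],[-1,-0.001,0,0.002,0,0,0],[-1,-0.001,0,0.002,0,0,0]],
  ],
)

```text
time: 11.95
position: [0.5195, 0.3109, 0.18]
ee_rot: [-0.022, 1.0, 0.0, 0.0]
contact_force: [2.1, 0.7, -7.3]
width: 0.0121
gripper_force: 80.4
```

```bash
python3 - <<'E'
from h import *
st()
E
```

```text
t 11.95 p [0.5195 0.3109 0.18  ] xang -3.0973 tilt [0. 0.] F [ 2.09  0.67 -7.29] T [ 0.237 -0.472 -0.071] w 0.0121 gf 80.4 j [-0.64  0.52  0.03  1.71 -0.02  0.92  1.02]
```

To row units: 0.2 cm is 0.002, 0.1 cm is 0.001.

jog_arm(
  motion=[
    [[-1,0,0,0.001,0,0,0],[-1,0,0,0.002,0,0,0],[-1,0,0,0.002,0,0,0]],
  ],
)

```text
time: 12.25
position: [0.5196, 0.3109, 0.1782]
ee_rot: [-0.022, 1.0, 0.0, 0.0]
contact_force: [1.6, 1.0, -6.9]
width: 0.0122
gripper_force: 80.4
```

```bash
python3 - <<'E'
from h import *
st()
E
```

```text
t 12.25 p [0.5196 0.3109 0.1782] xang -3.0973 tilt [0.0003 0.0001] F [ 1.57  0.95 -6.9 ] T [ 0.259 -0.594  0.048] w 0.0122 gf 80.4 j [-0.64  0.52  0.03  1.71 -0.02  0.91  1.02]
```

The jar is already about 4 mm below the cross-top level with no load, so the slots are over the cross. Continue down.

To row units: 0.3 cm is 0.003, -0.05 cm is -0.0005.

jog_arm(
  motion=[
    [[-1,-0.0005,0.0005,0.001,0,0,0],[-1,-0.0005,0.0005,0.002,0,0,0],[-1,-0.0005,0.0005,0.003,0,0,0],[-1,-0.0005,0.0005,0.003,0,0,0]],
  ],
)

```text
time: 12.65
position: [0.5199, 0.3112, 0.1751]
ee_rot: [-0.022, 1.0, -0.0, -0.0]
contact_force: [1.7, 0.3, -7.5]
width: 0.0121
gripper_force: 80.4
```

```bash
python3 - <<'E'
from h import *
st()
E
```

```text
t 12.65 p [0.5199 0.3112 0.1751] xang -3.0973 tilt [-0.0002 -0.0003] F [ 1.71  0.27 -7.47] T [ 0.079 -0.534  0.077] w 0.0121 gf 80.4 j [-0.64  0.52  0.03  1.71 -0.02  0.91  1.02]
```

To row units: 0.1 cm is 0.001.

jog_arm(
  motion=[
    [[-1,0,0,0.001,0,0,0],[-1,0,0,0.001,0,0,0]],
  ],
)

```text
time: 12.85
position: [0.5202, 0.3112, 0.1746]
ee_rot: [-0.022, 1.0, -0.0, 0.0]
contact_force: [1.9, -0.1, -4.1]
width: 0.0123
gripper_force: 80.8
```

```bash
python3 - <<'E'
from h import *
st()
E
```

```text
t 12.85 p [0.5202 0.3112 0.1746] xang -3.0975 tilt [ 0.0003 -0.    ] F [ 1.85 -0.15 -4.08] T [-0.162 -0.397  0.046] w 0.0123 gf 80.8 j [-0.64  0.53  0.03  1.71 -0.02  0.91  1.02]
```

The jar has touched the floor at the expected height. Release and retreat.

To row units: -10 cm is -0.1, -8 cm is -0.08.

jog_arm(
  motion=[
    [[-0.4,0,0,0,0,0,0],[-0.2,0,0,0,0,0,0],[0,0,0,0,0,0,0],[0,0,0,-0.005,0,0,0],[0,0,0,-0.015,0,0,0],[0,0,0,-0.04,0,0,0],[0,0,0,-0.08,0,0,0],[0,0,0,-0.1,0,0,0],[0,0,0,-0.1,0,0,0],[0,0,0,-0.1,0,0,0]],
  ],
)

```text
time: 13.85
position: [0.5201, 0.3114, 0.275]
ee_rot: [-0.022, 1.0, 0.0, 0.0]
contact_force: [-0.9, -0.3, 0.2]
width: 0.043
gripper_force: 0.0
```

```bash
python3 - <<'E'
from h import *
st()
d=snap('scene','s3.png'); im=cv2.imread('pics/s3.png')
print([ (p,np.round(w2pix(d,(.5195,.311,p)),1)) for p in (.101,.155,.169,.197)])
cv2.imwrite('pics/s3c.png',cv2.resize(im[100:300,180:420],None,fx=3,fy=3,interpolation=cv2.INTER_CUBIC))
E
```

```text
t 13.85 p [0.5201 0.3114 0.275 ] xang -3.0973 tilt [0.0009 0.0007] F [-0.88 -0.3   0.16] T [ 0.024 -0.024 -0.066] w 0.043 gf 0.0 j [-0.64  0.42  0.04  1.62 -0.02  1.11  1.02]
[(0.101, array([258.6, 179.6])), (0.155, array([257.3, 158.2])), (0.169, array([256.9, 152.5])), (0.197, array([256.2, 140.9]))]
```

View pics/s3c.png

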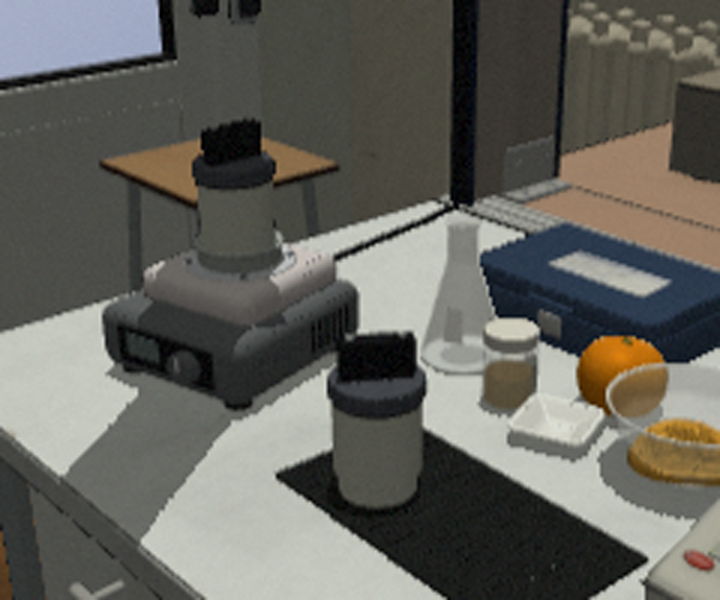

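The jar sits upright in the socket, with its bar top at crop (231,123), image row about 141. That is the predicted row for fully home; resting on the cross it would be near row 137.5. The light jar stands upright on the mat, and the flask and sample jar are undisturbed.

```bash
python3 -c "
from workcell import job
print(job.hand_in())"
```

```text
the job is handed in; nothing more can be done
None
```

The right jar was the heavier (about 6.7 N against 2.5 N) and sits fully home in the mill socket; the left jar stands upright on the mat, nothing else was disturbed, and the job is handed in (no verdict was returned).

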